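Trip-test the bench switch box and reset it

ROBOT

A 6-joint arm with a two-finger parallel gripper is mounted at the origin on the work surface. World frame = base frame: x ahead of the robot, y to its left, z up, the work surface at z = 0. Lengths are in m, angles in rad, forces in N, time in s.
With the tool pointing down it reaches from about 0.425 to 0.95 m from the base axis. Payload 3.5 kg.
Tool frame: the origin (TCP) lies midway between the tips of the shut fingers; the grasp point (between the pads) lies 19 mm behind it; z points along the fingers, y is the direction in which the jaws open and shut (so a half turn about z gives the same grasp; the last joint's range is limited). The gripper opens to 85 mm and grips with 20 to 120 N. Pads are 22 mm wide; open, the fingers measure 114 mm over their backs; the gripper's body (76 mm by 85 mm) begins 54 mm behind the grasp point. The pads swing forward as they close: fully open they stand 13 mm farther back than shut.
Start: joints at [1.022, 0.286, 1.577, -0, 1.279, -0.15], TCP at [0.262, 0.622, 0.193] pointing down, gripper open.
Joint ranges: [-2.77, 2.77], [-0.9, 2.22], [0.21, 2.48], [-1.53, 4.67], [0.24, 2.81], [-2.84, 2.84]. Speed limits (rad/s): [2.79, 2.79, 3.14, 3.14, 3.14, 3.14].

INTERFACE

Orientations are given as a unit quaternion [x, y, z, w].
In Python, from plant import ctrl gives the robot as it stands.
- The arm moves only by the tool apply_moves, never from a script. Its argument "moves" is a list that holds one entry, the list of rows, each a list of 7 numbers: the shift along the tool's x, y, z in m, then the turn, a rotation vector about the tool's x, y, z in degrees, then the gripper's target within -1 to 1 (shut at 1, half-way at 0, fully open at -1). In form: [[[tx, ty, tz, ax, ay, az, hand], ...]]. A call has 1 to 12 rows; each row shifts and turns the pose as measured when the row begins, along the tool's axes as they then stand; what a row does not reach is not made up. A row lasts 1/10 s, in which the tool goes at most 50 mm and 8.59 degrees, less where a joint would pass 70% of its speed; a pose out of reach is approached as far as the arm can. A call with a gripper value outside its range is refused whole. The fingers move at their own pace and stop on an object; "force" is the grip in N (left out, the last holds). Time passes only in rows, so rows that do not move let the fingers close. It gives the time, the measured TCP pose, the force and the opening at its end, in the units of the state.
- ctrl.get_state(): the state, without advancing time (a new reading comes with each control period).
- ctrl.read_camera(name): name is "scene" or "top" or "wrist"; returns the picture (480x640x3 uint8, red, green, blue); there is no depth.
- ctrl.get_calibration(name): a dict with "camera_matrix" (3x3 intrinsics, pixels), "k1" (the pictures are not rectified: a ray, as slopes to the right and down, at radius r is drawn at 1 + k1 r^2 times it, then the intrinsics apply), "cam_to_world" (4x4, takes a point from camera to world coordinates). Camera axes: x right, y up, looking along -z (the intrinsics and any distortion apply to the point x, -y, -z); pixel columns grow to the right and rows downward; lengths in m; the calibration is good to about 2 mm. A picture is of the moment at which its call begins: read the wrist's pose just before it. get_calibration takes no time and is no camera call; for the wrist camera it gives the pose at the moment of the call.
- ctrl.sign_off(): hands the job in, once; it reports no verdict.
The state is a dict: "time": time; "qpos": joint angles; "dq": joint speeds; "joint_efforts": joint torques, N m; "eef_pos": TCP position; "tcp_rot": TCP orientation; "contact_force": force on the tool from outside, world axes, zero at the start; "wrist_torque": the same for the moment, N m; "opening": opening from 0.0 (shut) to 1.0 (fully open).
Only numpy, scipy, OpenCV 4.12 (cv2) and the standard library are available. Lean on these libraries where they do the work, as an engineer would, in place of code of your own. Each camera call takes 0.05 s, during which the arm holds its last target. There are 200 camera calls.

TASK

Lift the black stage model off the switch box and stand it upright, gently, in the middle of the white plan sheet. Then test the trip: press the yellow button all the way in, so that it stays in and the red handle drops half-way; push the handle down as far as it goes so that the button pops out again, and let go so that the handle springs back to half-way. Take the handle again, lift it until it latches fully up and leave it there, with the paint tin, tape roll and wood offcut undisturbed.

Things in the scene. Friction and masses are not known exactly. Their poses are not given: they have to be found in the camera images.
- switch_box: Fixed grey switch box. Origin: on the bench under the middle of the handle's hinge; the handle falls towards -x, the button is on the +y side. Housing x -25 to 135, y -60 to 175, 75 mm high. Front foot x -150 to -25, y -60 to 60, yellow top 55 mm high with a groove along y (x -126 to -95, 15 mm deep) that takes the crossbar when fully down: no room for fingers beside it there.
- handle (a joint): Handle angle, rad: 0 = latched up (arms 76 deg above level), grows as it falls to the box's -x; 0.8 = half-way (30 deg), where a spring holds it when free; 1.3 = fully down (level). Stops at -0.12 and about 1.3. Hinge along the box's y, 55 mm above its origin. Pushed up to the stop and let go it latches near 0, but only if the button is out.
- handle_grip (a point): Centre of the red crossbar of the U-shaped handle: round, 20 mm thick, 94 mm long along the box's y, on two steel arms 10 mm thick, 84 mm apart, 110 mm from hinge to bar. Open between the arms: a finger passes behind the bar. Moving it takes up to about 6 N.
- test_button (a joint): Travel of the yellow button in m: 0 = out, 0.010 = fully in. It stays where it is pushed; pressing takes about 6 N. The handle brings it out again when fully down.
- test_button_top (a point): Centre of the top of the round yellow button, 34 mm across, moving down 10 mm. Out, its top is 99 mm above the bench, at x 60, y 120 of the box, 6 mm below the rim of the square black collar round it (inside 58 mm, outside 74 mm, top 105 mm high).
- stage_model: Loose black stage model, 180 g: base 130 (x) by 90 (y) by 6 mm; centre wall 8 mm thick along x, full length, top 66 mm above the underside; end walls 8 mm thick across it at +x (66 mm high) and -x (42 mm high). Origin: centre of the underside. At first it rests on the collar, over the button, its underside 105 mm above the bench.
- plan_sheet: Fixed white drawing sheet on the bench, 240 (x) by 220 (y) by 2 mm. Origin: its centre, at bench height.
- paint_tin: Bystander: green paint tin, 66 mm across, 100 mm high; origin at the centre of its underside.
- tape_roll: Bystander: blue tape roll lying flat, 100 mm across, 25 mm high; origin at the centre of its underside.
- offcut: Bystander: light wood offcut, 45 (x) by 170 (y) by 22 mm, lying flat; origin at the centre of its underside.
Not all that is in view belongs to the job. Of the things like the stage_model, leave any that is blue; of the rest the larger one is meant.

How it is judged:
On the way, in this order (a step that is already met when the one before it is completed fails the run):
1. the stage model stands upright and still on the plan sheet, within 60 mm of its centre, and is let go (horizontal distance between stage_model and plan_sheet below 0.06 m and height (world z) of stage_model below 0.008 m and angle between stage_model's own z axis and vertical below 0.1 rad and linear speed of stage_model below 0.02 m/s and contact force between the fingers and stage_model below 0.1 N), for 0.2 s.
2. the button is pressed in (8 mm or more) and the handle has dropped (angle over 0.5) (value of joint test_button above 0.008 m and value of joint handle above 0.5 rad), for 0.1 s.
3. the handle is pushed fully down (over 1.15) and the button is out again (under 3 mm) (value of joint handle above 1.15 rad and value of joint test_button below 0.003 m), for 0.1 s.
4. the handle is let go and has sprung back to half-way (0.55 to 1.05) (value of joint handle between 0.55 and 1.05 rad and contact force between the fingers and switch_box below 0.1 N and value of joint test_button below 0.003 m), for 0.1 s.
At the end, for the whole second after the job is handed in: The handle is latched up (within 0.1 rad of 0), the button is out (under 3 mm), and the stage model stands upright (within 0.1 rad) and still on the plan sheet, its centre within 60 mm of the sheet's (horizontal distance between stage_model and plan_sheet below 0.06 m and height (world z) of stage_model below 0.008 m and angle between stage_model's own z axis and vertical below 0.1 rad and linear speed of stage_model below 0.02 m/s and value of joint handle between -0.1 and 0.1 rad and value of joint test_button below 0.003 m); the robot touches nothing.
It fails at once if the paint tin is moved by more than 30 mm or tipped (distance of paint_tin from where it was at the start of the episode above 0.03 m or angle between paint_tin's own z axis and vertical above 0.3 rad).
It fails at once if the tape roll is moved by more than 30 mm or tipped (distance of tape_roll from where it was at the start of the episode above 0.03 m or angle between tape_roll's own z axis and vertical above 0.3 rad).
It fails at once if the wood offcut is moved by more than 30 mm or tipped (distance of offcut from where it was at the start of the episode above 0.03 m or angle between offcut's own z axis and vertical above 0.3 rad).
It fails at once if the stage model is put down hard or thrown: a force over 50 N between it and the plan sheet (contact force between stage_model and plan_sheet above 50 N).
It also fails if it takes over 72 s, if anything falls off the work surface, if the arm or the gripper's body presses on something with over 40 N, if the wrist force passes 120 N, or if a joint passes its speed limit or range.

## Working session

There is one attempt and no reset: what is moved stays moved. The work goes in short steps, Python scripts to look and compute and a tool call to move; the robot and the scene stay as the last step left them, time stands still between calls to the robot, and variables do not carry over. Pictures are saved under pics/ and viewed, about 8 in all and at most 12, crops included, and the job is handed in when it is done.

Besides the shell and the picture viewer there is one more tool, called after "Emit:" as name(argument=value, ...) on one line, values as JSON. apply_moves: Moves the arm, as the interface text tells. Its arguments: {"type":"object","properties":{"moves":{"type":"array","items":{"type":"array","items":{"type":"array","items":{"type":"number"}}}},"force":{"type":"number"}},"required":["moves"]}

```bash
ls; mkdir -p pics
python3 - <<'E'
from plant import ctrl
import cv2,numpy as np
np.set_printoptions(precision=4,suppress=True)
for n in ["scene","top"]:
    im=ctrl.read_camera(n); cv2.imwrite(f"pics/{n}0.png",im[:,:,::-1])
    c=ctrl.get_calibration(n); print(n,c["camera_matrix"],c["k1"],c["cam_to_world"])
print(ctrl.get_state())
E
```

```text
pics
scene [[488.6204   0.     326.4761]
 [  0.     488.6204 245.2864]
 [  0.       0.       1.    ]] 0.020321694325554376 [[ 0.8281 -0.4036  0.3889  1.0124]
 [ 0.5605  0.5917 -0.5794 -0.5422]
 [ 0.0037  0.6978  0.7162  0.793 ]
 [ 0.      0.      0.      1.    ]]
top [[440.6513   0.     327.6866]
 [  0.     440.6513 239.3027]
 [  0.       0.       1.    ]] -0.09929552087186105 [[ 0.0168  0.9895 -0.1437  0.4947]
 [-0.9998  0.0152 -0.0125 -0.0014]
 [-0.0102  0.1439  0.9895  1.0672]
 [ 0.      0.      0.      1.    ]]
{'time': 0.1, 'qpos': array([ 1.022 ,  0.2871,  1.578 , -0.    ,  1.2786, -0.15  ]), 'dq': array([-0.001 , -0.0026, -0.0047, -0.0012,  0.0009, -0.0006]), 'joint_efforts': array([  0.0015, -40.7296, -29.3699,  -0.0001,   0.0034,   0.    ]), 'eef_pos': array([0.2617, 0.6215, 0.1917]), 'tcp_rot': array([ 0.1981,  0.9802, -0.001 , -0.0004]), 'contact_force': array([-0.2757, -1.0918, -0.6915]), 'wrist_torque': array([-0.0532, -0.0115, -0.0516]), 'opening': 0.9998202647695374}
```

View pics/top0.png

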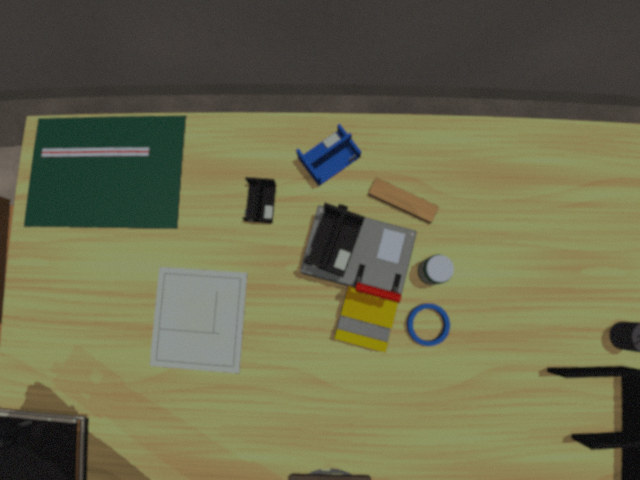

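View pics/scene0.png

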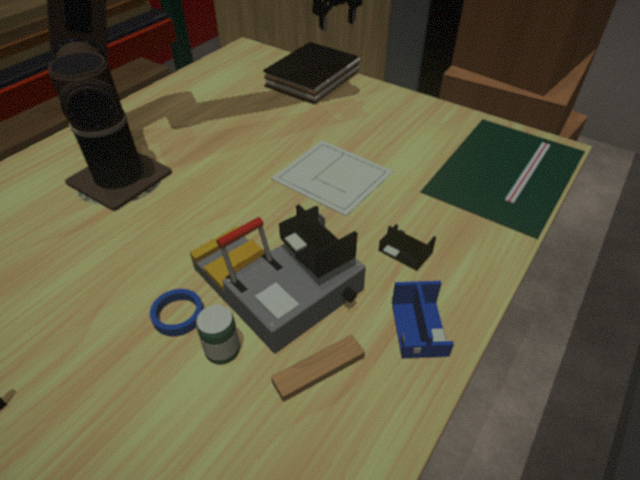

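```bash
cat > h.py <<'E'
import numpy as np, cv2
from plant import ctrl
np.set_printoptions(precision=4,suppress=True)
CAL={n:ctrl.get_calibration(n) for n in("scene","top")}
def ray(c,uv):
    K=c["camera_matrix"];uv=np.atleast_2d(uv).astype(float)
    d=(uv-[K[0,2],K[1,2]])/[K[0,0],K[1,1]]
    s=d.copy()
    for _ in range(20): s=d/(1+c["k1"]*(s**2).sum(1,keepdims=True))
    v=np.c_[s[:,0],-s[:,1],-np.ones(len(s))]@c["cam_to_world"][:3,:3].T
    return c["cam_to_world"][:3,3],v
def onplane(c,uv,z):
    o,v=ray(c,uv); return o+v*((z-o[2])/v[:,2])[:,None]
def proj(c,P):
    P=np.atleast_2d(P);M=c["cam_to_world"];q=(P-M[:3,3])@M[:3,:3]
    s=np.c_[q[:,0],-q[:,1]]/-q[:,2:3]
    s=s*(1+c["k1"]*(s**2).sum(1,keepdims=True));K=c["camera_matrix"]
    return s*[K[0,0],K[1,1]]+[K[0,2],K[1,2]]
E
python3 - <<'E'
from h import *
t=cv2.imread("pics/top0.png");s=cv2.imread("pics/scene0.png")
a=cv2.resize(t[110:360,230:460],None,fx=1.9,fy=1.9,interpolation=cv2.INTER_CUBIC)
b=cv2.resize(s[180:370,185:455],(380*1,475),interpolation=cv2.INTER_CUBIC) if 0 else cv2.resize(s[190:370,200:445],None,fx=1.4,fy=1.4,interpolation=cv2.INTER_CUBIC)
H=max(a.shape[0],b.shape[0]);f=lambda x:cv2.copyMakeBorder(x,0,H-x.shape[0],0,0,0)
o=cv2.hconcat([f(a),f(b)]);o=cv2.convertScaleAbs(o,alpha=1.6,beta=15);print(o.shape);cv2.imwrite("pics/crop.png",o)
c=CAL["top"];hsv=cv2.cvtColor(t,cv2.COLOR_BGR2HSV)
def big(m,x0=0,y0=0,x1=640,y1=480,n=1):
    M=np.zeros_like(m);M[y0:y1,x0:x1]=m[y0:y1,x0:x1]
    k=cv2.findContours(M,0,1)[0];return sorted(k,key=cv2.contourArea)[-1]
# sheet
m=cv2.inRange(hsv,(0,0,110),(180,70,255));k=big(m,130,250,270,390);r=cv2.minAreaRect(k);p=onplane(c,cv2.boxPoints(r),.002)
print("sheet",r,p[:,:2],p.mean(0))
y=cv2.inRange(hsv,(20,150,90),(32,255,255));k=[q for q in cv2.findContours(y,0,1)[0] if cv2.contourArea(q)>100]
k=[q for q in k if 320<q[:,0,0].mean()<410 and 280<q[:,0,1].mean()<360]
P=np.vstack(k);r=cv2.minAreaRect(P);p=onplane(c,cv2.boxPoints(r),.055);print("foot",[cv2.contourArea(q) for q in k],cv2.boxPoints(r),p[:,:2])
red=cv2.inRange(hsv,(0,150,60),(8,255,255))|cv2.inRange(hsv,(172,150,60),(180,255,255));k=big(red,340,270,420,310);r=cv2.minAreaRect(k)
print("red",r,onplane(c,[r[0]],.162),onplane(c,cv2.boxPoints(r),.162)[:,:2])
rs=cv2.cvtColor(s,cv2.COLOR_BGR2HSV);reds=cv2.inRange(rs,(0,150,60),(8,255,255))|cv2.inRange(rs,(172,150,60),(180,255,255));k=big(reds,200,200,280,260);r=cv2.minAreaRect(k);print("red scene",r,onplane(CAL["scene"],[r[0]],.162))
E
```

```text
(475, 780, 3)
sheet ((198.02560424804688, 319.17816162109375), (91.42711639404297, 102.55107116699219), 4.548042297363281) [[0.332  0.4396]
 [0.5801 0.4339]
 [0.5669 0.2052]
 [0.3232 0.2159]] [0.4506 0.3236 0.002 ]
foot [510.0, 1350.0] [[333.062  338.9292]
 [347.069  285.2354]
 [399.0531 298.7964]
 [385.046  352.4902]] [[ 0.4145 -0.0046]
 [ 0.5362 -0.0348]
 [ 0.507  -0.1539]
 [ 0.386  -0.1222]]
red ((377.451416015625, 291.7003173828125), (46.324851989746094, 8.687750816345215), 13.626993179321289) [[ 0.5195 -0.0935  0.162 ]] [[ 0.5213 -0.0454]
 [ 0.5386 -0.0494]
 [ 0.5176 -0.1418]
 [ 0.5004 -0.1375]]
red scene ((239.71229553222656, 231.88211059570312), (8.64444351196289, 48.95280456542969), 60.945396423339844) [[ 0.5177 -0.0935  0.162 ]]
```

View pics/crop.png

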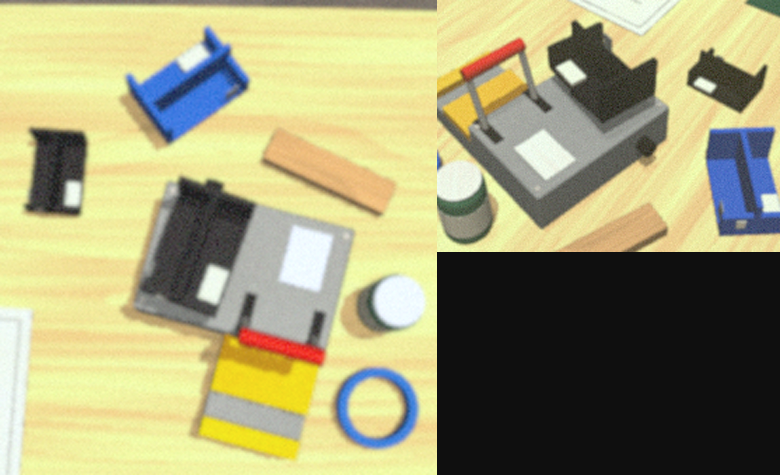

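```bash
cat >> h.py <<'E'
from scipy.spatial.transform import Rotation as R
BO=np.array([.545,-.099,0]);BY=np.radians(-13.2);BR=R.from_euler('z',BY).as_matrix()
def box(p): return BO+np.atleast_2d(p)@BR.T
def down(phi): # tool z down, tool y at world angle phi (deg)
    a=np.radians(phi);y=np.array([np.cos(a),np.sin(a),0]);z=np.array([0,0,-1.]);return R.from_matrix(np.c_[np.cross(y,z),y,z])
def plan(p,Rt,hand=0,pos=None,rot=None,mm=.045,dg=8.0):
    st=ctrl.get_state();pos=st["eef_pos"] if pos is None else np.array(pos);rot=R.from_quat(st["tcp_rot"]) if rot is None else rot
    d=np.array(p)-pos;w=(rot.inv()*Rt).as_rotvec(degrees=True)
    n=int(max(1,np.ceil(np.linalg.norm(d)/mm),np.ceil(np.linalg.norm(w)/dg)))
    rows=[]
    for i in range(n):
        r=rot*R.from_rotvec(w*i/n,degrees=True)
        rows.append([*np.round(r.inv().apply(d/n),3),*np.round(w/n,1),hand])
    print(n,"rows; shift in tool axes",np.round(rot.inv().apply(d),4),"turn",np.round(w,1));
    print(str([[float(x)+0 for x in q] for q in rows]).replace(" ",""))
E
python3 - <<'E'
from h import *
c=CAL["top"];t=cv2.imread("pics/top0.png")
p=onplane(c,[[342,207],[330,263]],.171);print("wall",p,np.degrees(np.arctan2(*(p[0]-p[1])[[1,0]])))
print("tin",onplane(c,[[437,267]],.1),"tape",onplane(c,[[428,324]],.025),"off",onplane(c,[[403,200]],.022),"expected model",box([60,120,0] if 0 else [.06,.12,.105]))
ang=76;
for n in("top","scene"):
    P=box([[x,y,.075] for x,y in[(-.025,-.06),(.135,-.06),(.135,.175),(-.025,.175)]]+[[-.15,-.06,.055],[-.15,.06,.055],[-.0266,-.047,.162],[-.0266,.047,.162]])
    print(n,proj(CAL[n],P).round(0).tolist())
print("start model-view plan");p=p.mean(0)
plan([.45,.35,.33],down(70),-1)
E
```

```text
wall [[ 0.6931 -0.0187  0.171 ]
 [ 0.5761  0.0043  0.171 ]] -11.147347750263116
tin [[ 0.5771 -0.2315  0.1   ]] tape [[ 0.4494 -0.2264  0.025 ]] off [[ 0.7459 -0.1699  0.022 ]] expected model [[0.6308 0.0041 0.105 ]]
top [[399.0, 299.0], [415.0, 230.0], [315.0, 206.0], [298.0, 273.0], [385.0, 353.0], [334.0, 340.0], [399.0, 297.0], [355.0, 286.0]]
scene [[221.0, 280.0], [273.0, 331.0], [366.0, 264.0], [313.0, 223.0], [188.0, 252.0], [236.0, 225.0], [219.0, 244.0], [261.0, 220.0]]
start model-view plan
8 rows; shift in tool axes [-0.2789 -0.1773 -0.138 ] turn [-0.1 -0.  -2.8]
[[-0.035,-0.022,-0.017,0.0,0.0,-0.4,-1.0],[-0.035,-0.022,-0.017,0.0,0.0,-0.4,-1.0],[-0.035,-0.023,-0.017,0.0,0.0,-0.4,-1.0],[-0.034,-0.023,-0.017,0.0,0.0,-0.4,-1.0],[-0.034,-0.023,-0.017,0.0,0.0,-0.4,-1.0],[-0.034,-0.023,-0.017,0.0,0.0,-0.4,-1.0],[-0.034,-0.023,-0.017,0.0,0.0,-0.4,-1.0],[-0.034,-0.024,-0.017,0.0,0.0,-0.4,-1.0]]
```

Emit:
apply_moves(moves=[[[-0.035,-0.022,-0.017,0,0,-0.4,-1],[-0.035,-0.022,-0.017,0,0,-0.4,-1],[-0.035,-0.022,-0.017,0,0,-0.4,-1],[-0.035,-0.022,-0.017,0,0,-0.4,-1],[-0.035,-0.022,-0.017,0,0,-0.4,-1],[-0.035,-0.022,-0.017,0,0,-0.4,-1],[-0.035,-0.022,-0.017,0,0,-0.4,-1],[-0.035,-0.022,-0.017,0,0,-0.4,-1]]])

```text
time: 0.9
eef_pos: [0.4592, 0.3481, 0.3221]
tcp_rot: [0.164, 0.986, -0.008, -0.006]
contact_force: [0.7, -0.4, 0.0]
opening: 1.0
```

Run:
```python
from h import *
print(ctrl.get_state()["eef_pos"])
plan([.61,-.01,.36],down(79),-1)
```

```text
[0.4592 0.3481 0.3221]
9 rows; shift in tool axes [-0.2585 -0.2905 -0.0349] turn [-1.  -0.6 -7.9]
[[-0.029,-0.032,-0.004,-0.1,-0.1,-0.9,-1.0],[-0.028,-0.033,-0.004,-0.1,-0.1,-0.9,-1.0],[-0.028,-0.033,-0.004,-0.1,-0.1,-0.9,-1.0],[-0.027,-0.034,-0.004,-0.1,-0.1,-0.9,-1.0],[-0.027,-0.034,-0.004,-0.1,-0.1,-0.9,-1.0],[-0.026,-0.034,-0.004,-0.1,-0.1,-0.9,-1.0],[-0.026,-0.035,-0.004,-0.1,-0.1,-0.9,-1.0],[-0.025,-0.035,-0.004,-0.1,-0.1,-0.9,-1.0],[-0.025,-0.035,-0.004,-0.1,-0.1,-0.9,-1.0]]
```

Emit:
apply_moves(moves=[[[-0.029,-0.032,-0.004,-0.1,-0.1,-0.9,-1],[-0.028,-0.033,-0.004,-0.1,-0.1,-0.9,-1],[-0.028,-0.033,-0.004,-0.1,-0.1,-0.9,-1],[-0.027,-0.034,-0.004,-0.1,-0.1,-0.9,-1],[-0.027,-0.034,-0.004,-0.1,-0.1,-0.9,-1],[-0.026,-0.034,-0.004,-0.1,-0.1,-0.9,-1],[-0.026,-0.035,-0.004,-0.1,-0.1,-0.9,-1],[-0.025,-0.035,-0.004,-0.1,-0.1,-0.9,-1],[-0.025,-0.035,-0.004,-0.1,-0.1,-0.9,-1],[0,0,0,0,0,0,-1]]])

```text
time: 1.9
eef_pos: [0.6172, -0.0291, 0.3592]
tcp_rot: [0.094, 0.996, -0.001, 0.002]
contact_force: [-1.2, -0.0, -0.7]
opening: 0.999
```

Run:
```python
from h import *
c=ctrl.get_calibration("wrist");im=ctrl.read_camera("wrist")[:,:,::-1];st=ctrl.get_state();print(st["eef_pos"],st["tcp_rot"],c)
import pickle;pickle.dump(c,open("w1.pkl","wb"))
cv2.imwrite("pics/w1.png",im);cv2.imwrite("pics/w1b.png",cv2.convertScaleAbs(im,alpha=1.7,beta=15))
```

```text
[ 0.6164 -0.0269  0.359 ] [ 0.0933  0.9956 -0.      0.0013] {'camera_matrix': array([[360.7642,   0.    , 320.5803],
       [  0.    , 360.7642, 240.7485],
       [  0.    ,   0.    ,   1.    ]]), 'k1': 0.018033508537596943, 'cam_to_world': array([[ 0.1871, -0.935 , -0.3013,  0.5407],
       [ 0.9823,  0.1778,  0.0581, -0.013 ],
       [-0.0008, -0.3068,  0.9518,  0.5389],
       [ 0.    ,  0.    ,  0.    ,  1.    ]])}
```

View pics/w1b.png

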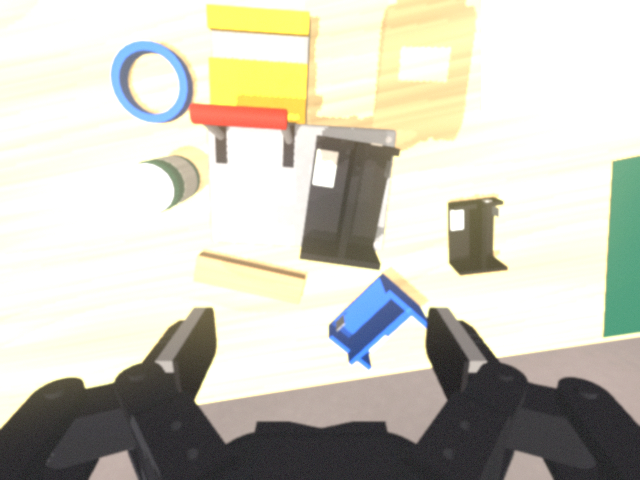

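Run:
```python
from h import *
im=cv2.imread("pics/w1.png")[125:275,285:415];t=cv2.imread("pics/top0.png")[195:285,290:375]
f=lambda x,k:cv2.resize(cv2.convertScaleAbs(x,alpha=3.5,beta=0),None,fx=k,fy=k,interpolation=cv2.INTER_CUBIC)
a=f(im,3);b=f(t,4.5);print(a.shape,b.shape);b=cv2.copyMakeBorder(b,0,a.shape[0]-b.shape[0],0,0,0);cv2.imwrite("pics/crop2.png",cv2.hconcat([a,b]))
```

```text
(450, 390, 3) (405, 382, 3)
```

View pics/crop2.png

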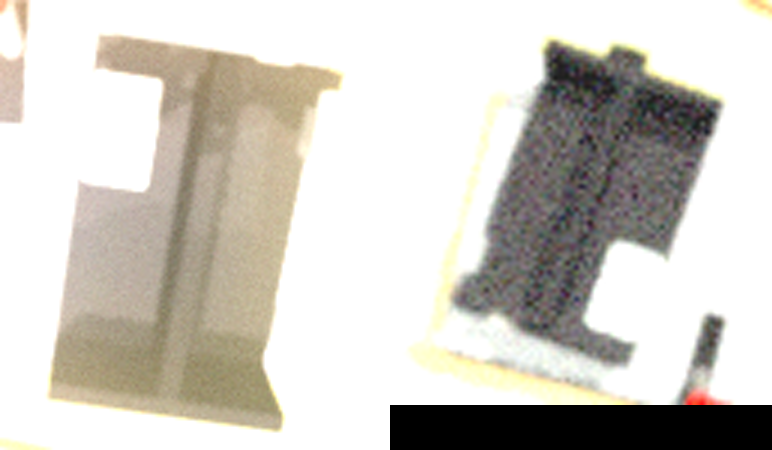

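Run:
```python
from h import *
import pickle
c=pickle.load(open("w1.pkl","rb"));g=lambda p:np.array(p)/3.+[285,125]
L=onplane(c,g([[97,37],[340,74]]),.147);T=onplane(c,g([[50,397],[280,428]]),.171)
W=onplane(c,g([[228,70],[171,395]]),.171)
print(L,np.linalg.norm(L[0]-L[1]),T,np.linalg.norm(T[0]-T[1]))
cen=(L.mean(0)+T.mean(0))/2;d=T.mean(0)-L.mean(0);print(cen,np.linalg.norm(d[:2]),np.degrees(np.arctan2(d[1],d[0])),"edges",[np.degrees(np.arctan2(*(e[0]-e[1])[[1,0]])) for e in(L,T)])
d=W[1]-W[0];print("W",W,np.linalg.norm(d),np.degrees(np.arctan2(d[1],d[0])))
plan([.633,cen[1],.25],down(79),-0.3)
```

```text
[[ 0.5528 -0.019   0.147 ]
 [ 0.5811  0.0624  0.147 ]] 0.08620289028048315 [[ 0.6719 -0.0592  0.171 ]
 [ 0.6995  0.021   0.171 ]] 0.08478626076078111
[0.6263 0.0013 0.159 ] 0.12561093787516942 -18.94892278984103 edges [np.float64(-109.15151928168129), np.float64(-108.95804430302705)]
W [[ 0.5704  0.0217  0.171 ]
 [ 0.6794 -0.016   0.171 ]] 0.1153528506484017 -19.092010133761406
3 rows; shift in tool axes [-0.0108  0.0308  0.109 ] turn [0.  0.1 0.3]
[[-0.004,0.01,0.036,0.0,0.0,0.1,-0.3],[-0.004,0.01,0.036,0.0,0.0,0.1,-0.3],[-0.004,0.01,0.036,0.0,0.0,0.1,-0.3]]
```

Run:
```python
from h import *
plan([.626,.001,.20],down(71),-0.3)
```

```text
4 rows; shift in tool axes [-0.0038  0.0292  0.159 ] turn [0.  0.1 8.3]
[[-0.001,0.007,0.04,0.0,0.0,2.1,-0.3],[-0.001,0.007,0.04,0.0,0.0,2.1,-0.3],[0.0,0.007,0.04,0.0,0.0,2.1,-0.3],[0.0,0.007,0.04,0.0,0.0,2.1,-0.3]]
```

Emit:
apply_moves(moves=[[[-0.001,0.007,0.04,0,0,2.1,-0.3],[-0.001,0.007,0.04,0,0,2.1,-0.3],[0,0.007,0.04,0,0,2.1,-0.3],[0,0.007,0.04,0,0,2.1,-0.3],[0,0,0,0,0,0,-0.3]]])

```text
time: 2.45
eef_pos: [0.6246, 0.0049, 0.1952]
tcp_rot: [0.168, 0.986, 0.001, 0.002]
contact_force: [-1.4, 0.0, -1.5]
opening: 0.648
```

Run:
```python
from h import *
plan([.626,.001,.13],down(71),-0.3,mm=.02)
```

```text
4 rows; shift in tool axes [-0.0024 -0.0034  0.0652] turn [ 0.1  0.2 -0.3]
[[-0.001,-0.001,0.016,0.0,0.1,-0.1,-0.3],[-0.001,-0.001,0.016,0.0,0.1,-0.1,-0.3],[-0.001,-0.001,0.016,0.0,0.1,-0.1,-0.3],[-0.001,-0.001,0.016,0.0,0.1,-0.1,-0.3]]
```

Emit:
apply_moves(moves=[[[-0.001,-0.001,0.016,0,0.1,-0.1,-0.3],[-0.001,-0.001,0.016,0,0,0,-0.3],[-0.001,-0.001,0.016,0,0,0,-0.3],[0,0,0.015,0,0,0,-0.3],[0,0,0,0,0,0,-0.3]]])

```text
time: 2.95
eef_pos: [0.6296, 0.0017, 0.1339]
tcp_rot: [0.165, 0.986, 0.001, 0.006]
contact_force: [-0.9, -0.2, 0.2]
opening: 0.652
```

Emit:
apply_moves(moves=[[[0,0,0,0,0,0,1],[0,0,0,0,0,0,1],[0,0,0,0,0,0,1],[0,0,0,0,0,0,1],[0,0,0,0,0,0,1],[0,0,0,0,0,0,1],[0,0,0,0,0,0,1]]], force=50)

```text
time: 3.65
eef_pos: [0.6321, 0.0008, 0.1379]
tcp_rot: [0.165, 0.986, 0.001, 0.009]
contact_force: [0.0, 0.3, -0.4]
opening: -0.002
```

Run:
```python
from h import *
import pickle
im=ctrl.read_camera("wrist")[:,:,::-1];s=ctrl.read_camera("scene")[:,:,::-1];print(ctrl.get_state())
a=cv2.resize(cv2.convertScaleAbs(im,alpha=2),(400,300));b=cv2.resize(cv2.convertScaleAbs(s[150:330,200:440],alpha=2),(400,300));cv2.imwrite("pics/g1.png",cv2.hconcat([a,b]))
```

```text
{'time': 3.75, 'qpos': array([-0.16  ,  0.2311,  1.7478,  0.0023,  1.145 , -1.3997]), 'dq': array([ 0.0005,  0.0015,  0.0054,  0.0012,  0.0007, -0.0023]), 'joint_efforts': array([ -0.0006, -37.1722, -27.9934,   0.004 ,  -0.0386,  -0.    ]), 'eef_pos': array([0.6321, 0.0008, 0.1378]), 'tcp_rot': array([0.1653, 0.9862, 0.0011, 0.0089]), 'contact_force': array([-0.0521,  0.3228, -0.4578]), 'wrist_torque': array([0.0272, 0.0109, 0.0044]), 'opening': 0.0022614006974230423}
```

View pics/g1.png

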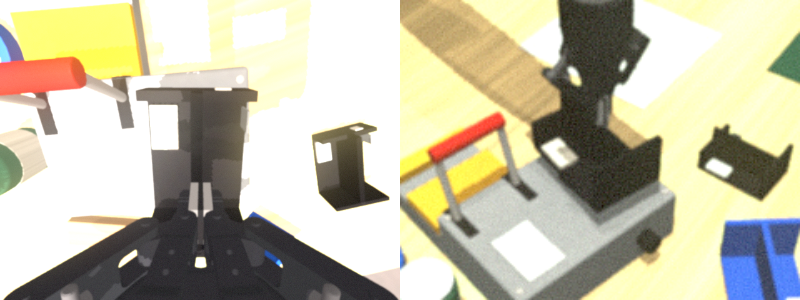

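Emit:
apply_moves(moves=[[[0,0,-0.01,0,0,0,1],[0,0,-0.015,0,0,0,1],[0,0,-0.015,0,0,0,1],[0,0,0,0,0,0,1]]])

```text
time: 4.15
eef_pos: [0.6317, 0.0008, 0.182]
tcp_rot: [0.165, 0.986, 0.001, 0.009]
contact_force: [0.1, -0.1, 0.5]
opening: -0.002
```

Run:
```python
from h import *
im=ctrl.read_camera("wrist")[:,:,::-1];s=ctrl.read_camera("scene")[:,:,::-1];st=ctrl.get_state();print(st["eef_pos"],st["contact_force"],st["wrist_torque"],st["opening"])
print(proj(CAL["scene"],st["eef_pos"]),proj(ctrl.get_calibration("wrist"),st["eef_pos"]))
a=cv2.resize(cv2.convertScaleAbs(im[130:430,170:470],alpha=3),(400,400));b=cv2.resize(cv2.convertScaleAbs(s[180:300,260:380],alpha=3),(400,400));cv2.imwrite("pics/g2.png",cv2.hconcat([a,b]))
```

```text
[0.6305 0.001  0.1794] [-0.0536 -0.1812 -0.3538] [-0.0377 -0.0373 -0.018 ] -0.0014488003154170877
[[318.8663 219.6651]] [[318.0188 276.6087]]
```

View pics/g2.png

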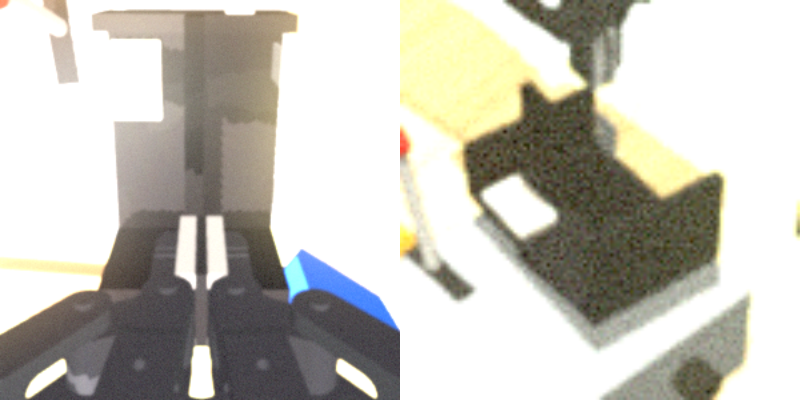

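Run:
```python
from h import *
import pickle
w=pickle.load(open("w1.pkl","rb"));s=CAL["scene"];t=CAL["top"]
def tri(*obs):
    A=np.zeros((3,3));b=np.zeros(3);L=[]
    for c,uv in obs:
        o,v=ray(c,uv);v=v[0]/np.linalg.norm(v);P=np.eye(3)-np.outer(v,v);A+=P;b+=P@o;L.append((P,o))
    x=np.linalg.solve(A,b);return x,[np.linalg.norm(P@(x-o)) for P,o in L]
print("label",tri((w,(325.7,169)),(t,(342.9,259.4)),(s,(296,241.5))))
print("tall+y",tri((w,(378.3,267.7)),(s,(356,232.5))))
print("low-y",tri((w,(317.3,137.3)),(s,(281,223.5))))
print("low+y",tri((w,(398.3,149.7)),(s,(317.6,208.5))))
print("peak",onplane(s,(299,206.4),.171), "wall end",onplane(s,(339,240),.171))
P=box([[-.025,.175,.075],[.135,.175,.075],[-.0266,-.047,.162],[-.0266,.047,.162],[-.15,.06,.055]]);print(proj(w,P))
```

```text
label (array([ 0.5898, -0.0198,  0.1163]), [np.float64(0.0031599707031193113), np.float64(0.0033560638085419867), np.float64(0.00030576986889248694)])
tall+y (array([0.7   , 0.0207, 0.1689]), [np.float64(0.0005459284541563626), np.float64(0.0005459284541562561)])
low-y (array([ 0.5535, -0.0186,  0.1439]), [np.float64(0.0008329409889724549), np.float64(0.000832940988972552)])
low+y (array([0.5824, 0.0647, 0.1363]), [np.float64(0.0003568575680884409), np.float64(0.0003568575680885263)])
peak [[0.5723 0.0177 0.171 ]] wall end [[ 0.6857 -0.0154  0.171 ]]
[[396.2754 126.4589]
 [383.6222 249.8581]
 [189.1044 115.0803]
 [284.8405 119.6154]
 [305.8769   8.5101]]
```

Emit:
apply_moves(moves=[[[0,0,0.004,0,0,0,1],[0,0,0.004,0,0,0,1],[0,0,0.003,0,0,0,1]]])

```text
time: 4.55
eef_pos: [0.6298, 0.0011, 0.1664]
tcp_rot: [0.165, 0.986, 0.001, 0.007]
contact_force: [-0.1, -0.1, -0.5]
opening: -0.003
```

Run:
```python
from h import *
s0=cv2.imread("pics/scene0.png");s=ctrl.read_camera("scene")[:,:,::-1].copy();cv2.imwrite("pics/s2.png",s)
st=ctrl.get_state();print(st["eef_pos"],st["contact_force"],st["opening"])
def lab(x):
    m=cv2.inRange(cv2.cvtColor(x,cv2.COLOR_BGR2HSV),(0,0,90),(180,80,255));M=np.zeros_like(m);M[228:256,280:312]=m[228:256,280:312]
    k=max(cv2.findContours(M,0,1)[0],key=cv2.contourArea);return cv2.minAreaRect(k)
print(lab(s0),lab(s))
```

```text
[0.6294 0.0012 0.1655] [-0.341   0.1727 -1.1156] -0.001504070808287539
((295.2500305175781, 241.25003051757812), (19.091880798339844, 11.31370735168457), 45.0) ((295.2500305175781, 241.2500457763672), (19.091880798339844, 11.31370735168457), 45.0)
```

Run:
```python
from h import *
def f(p,y0,y1,x0,x1,k):
    g=cv2.cvtColor(cv2.imread(p),cv2.COLOR_BGR2GRAY)[y0:y1,x0:x1];g=cv2.GaussianBlur(g,(3,3),0).astype(float)
    g=np.clip((g-8)/(58-8),0,1)*255;return cv2.resize(g.astype(np.uint8),None,fx=k,fy=k,interpolation=cv2.INTER_CUBIC)
a=f("pics/w1.png",125,275,290,410,3.4);b=f("pics/scene0.png",195,285,270,370,4)
H=max(a.shape[0],b.shape[0]);q=lambda x:cv2.copyMakeBorder(x,0,H-x.shape[0],0,0,0);o=cv2.hconcat([q(a),q(b)]);print(o.shape);cv2.imwrite("pics/c3.png",o)
```

```text
(510, 808)
```

View pics/c3.png

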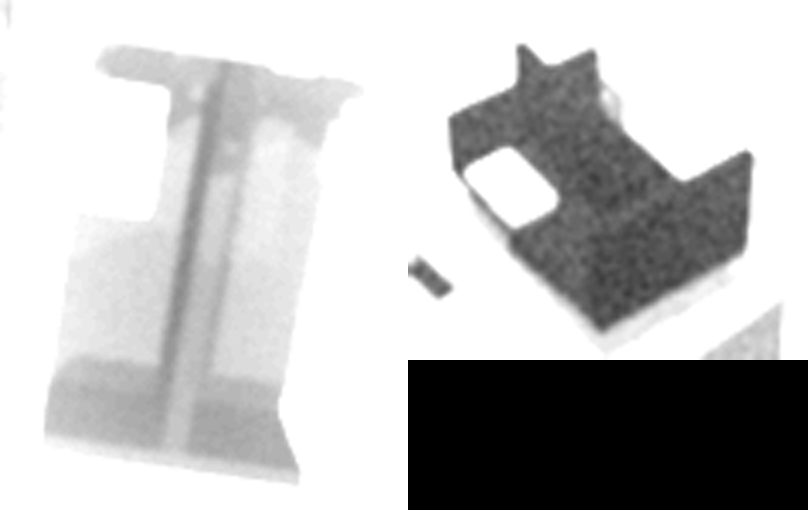

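Run:
```python
from h import *
import pickle
w=pickle.load(open("w1.pkl","rb"));s=CAL["scene"]
g=lambda x,y:(x/3.4+290,y/3.4+125)
print(onplane(w,[g(238,80),g(210,260),g(176,445)],.171));print(onplane(s,[(298,206.2),(316.75,222.5),(339.25,240.5)],.171))
c=ctrl.get_calibration("wrist");st=ctrl.get_state();p=st["eef_pos"];Rm=R.from_quat(st["tcp_rot"]).as_matrix()
print(p,proj(c,[p,p-Rm[:,2]*.019,p+Rm[:,1]*.004]))
im=ctrl.read_camera("wrist")[:,:,::-1].copy();cv2.imwrite("pics/w3.png",im)
uv=proj(c,p)[0].astype(int);a=im[uv[1]-75:uv[1]+75,uv[0]-100:uv[0]+100]
d=proj(c,[[.5704,.0217,.171],[.688,-.0165,.171]]);print(d)
o=cv2.resize(cv2.convertScaleAbs(a,alpha=2.6),None,fx=4,fy=4,interpolation=cv2.INTER_CUBIC);cv2.circle(o,(400,300),4,(0,0,255),1);cv2.imwrite("pics/w3c.png",o)
```

```text
[[ 0.5704  0.0207  0.171 ]
 [ 0.6213  0.0042  0.171 ]
 [ 0.6784 -0.0161  0.171 ]]
[[ 0.5703  0.0171  0.171 ]
 [ 0.6264 -0.0002  0.171 ]
 [ 0.6868 -0.0162  0.171 ]]
[0.6294 0.0012 0.1655] [[318.0811 276.5866]
 [317.8421 292.0126]
 [325.4815 276.5856]]
[[318.0942 159.7653]
 [322.3821 377.7604]]
```

View pics/w3c.png

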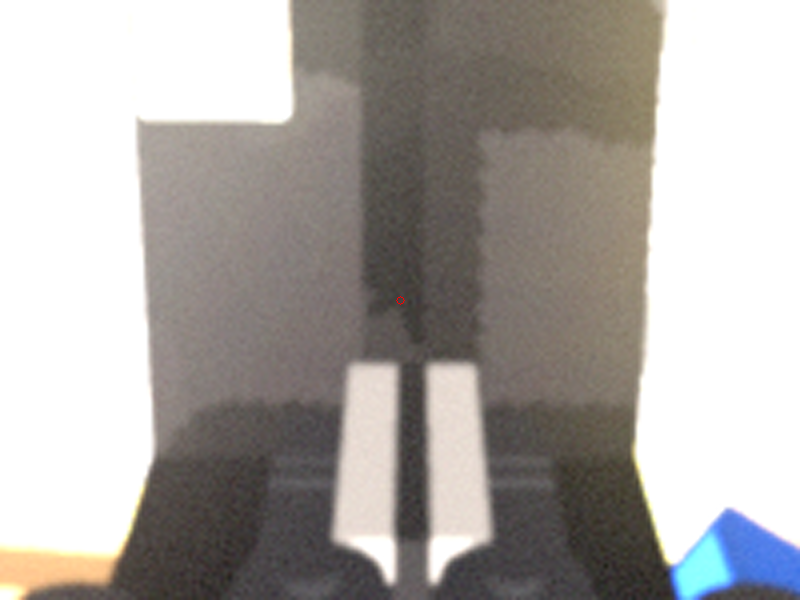

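Emit:
apply_moves(moves=[[[0,0,0,0,0,0,-0.3],[0,0,0,0,0,0,-0.3],[0,0,0,0,0,0,-0.3],[0,0,0,0,0,0,-0.3],[0,0,0.012,0,-0.4,0,-0.3],[0,0,0.012,0,-0.4,0,-0.3],[0,0,0.012,0,0,0,-0.3],[0,0,0.006,0,0,0,-0.3],[0,0,0.001,0,0,0,-0.3]]])

```text
time: 5.55
eef_pos: [0.63, 0.0012, 0.1187]
tcp_rot: [0.165, 0.986, -0.0, 0.013]
contact_force: [-0.8, 0.5, -0.6]
opening: 0.646
```

Run:
```python
from h import *
st=ctrl.get_state();print(st["eef_pos"],st["tcp_rot"],st["contact_force"],st["opening"])
```

```text
[0.63   0.0012 0.1187] [ 0.1653  0.9862 -0.0001  0.0129] [-0.8138  0.4578 -0.6115] 0.6455766794580555
```

Emit:
apply_moves(moves=[[[0,0,0,0,0,0,1],[0,0,0,0,0,0,1],[0,0,0,0,0,0,1],[0,0,0,0,0,0,1],[0,0,0,0,0,0,1],[0,0,0,0,0,0,1]]])

```text
time: 6.15
eef_pos: [0.6303, 0.001, 0.119]
tcp_rot: [0.165, 0.986, -0.0, 0.013]
contact_force: [1.3, 0.0, -0.7]
opening: 0.078
```

Emit:
apply_moves(moves=[[[0,0,0,0,0,0,1],[0,0,-0.01,0,0,0,1],[0,0,-0.02,0,0,0,1],[0,0,-0.03,0,0,0,1],[0,0,-0.04,0,0,0,1],[0,0,-0.04,0,0,0,1],[0,0,0,0,0,0,1]]], force=80)

```text
time: 6.85
eef_pos: [0.6247, 0.002, 0.2635]
tcp_rot: [0.165, 0.986, -0.0, 0.01]
contact_force: [0.2, 0.6, -0.6]
opening: 0.067
```

Run:
```python
from h import *
im=ctrl.read_camera("wrist")[:,:,::-1];s=ctrl.read_camera("scene")[:,:,::-1];st=ctrl.get_state();print(st["eef_pos"],st["tcp_rot"],st["contact_force"],st["wrist_torque"],st["opening"])
print(proj(CAL["scene"],st["eef_pos"]))
a=cv2.resize(cv2.convertScaleAbs(im[100:400,170:470],alpha=2),(400,400));b=cv2.resize(cv2.convertScaleAbs(s[110:290,240:420],alpha=2.5),(400,400));cv2.imwrite("pics/l1.png",cv2.hconcat([a,b]))
```

```text
[0.6219 0.0024 0.2565] [ 0.1653  0.9862 -0.0003  0.0047] [ 0.1394 -0.4527 -1.6625] [ 0.023   0.043  -0.0109] 0.06504382311856619
[[314.923 184.797]]
```

View pics/l1.png

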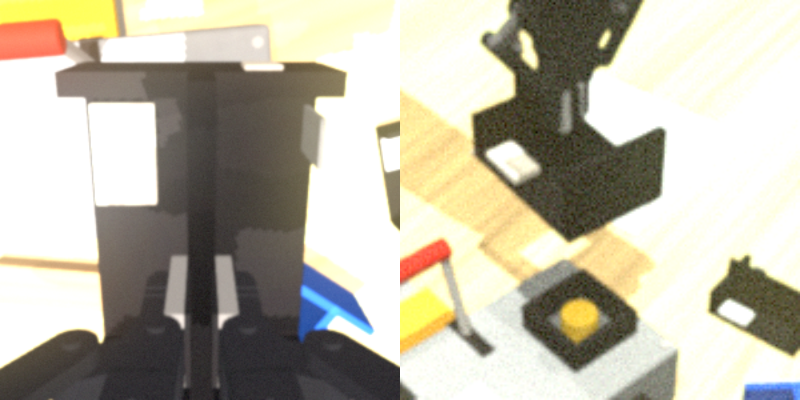

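Run:
```python
from h import *
print(proj(CAL["scene"],[[.5814,-.0184,.2538]]))
plan([.45,.325,.16],down(71),1,mm=.035)
```

```text
[[289.2477 183.9336]]
11 rows; shift in tool axes [0.2686 0.2489 0.0942] turn [ 0.   0.5 -0. ]
[[0.024,0.023,0.009,0.0,0.0,0.0,1.0],[0.024,0.023,0.009,0.0,0.0,0.0,1.0],[0.024,0.023,0.009,0.0,0.0,0.0,1.0],[0.024,0.023,0.009,0.0,0.0,0.0,1.0],[0.024,0.023,0.009,0.0,0.0,0.0,1.0],[0.024,0.023,0.009,0.0,0.0,0.0,1.0],[0.024,0.023,0.009,0.0,0.0,0.0,1.0],[0.024,0.023,0.009,0.0,0.0,0.0,1.0],[0.024,0.023,0.009,0.0,0.0,0.0,1.0],[0.024,0.023,0.009,0.0,0.0,0.0,1.0],[0.024,0.023,0.009,0.0,0.0,0.0,1.0]]
```

Emit:
apply_moves(moves=[[[0.024,0.023,0.009,0,0,0,1],[0.024,0.023,0.009,0,0,0,1],[0.024,0.023,0.009,0,0,0,1],[0.024,0.023,0.009,0,0,0,1],[0.024,0.023,0.009,0,0,0,1],[0.024,0.023,0.009,0,0,0,1],[0.024,0.023,0.009,0,0,0,1],[0.024,0.023,0.009,0,0,0,1],[0.024,0.023,0.009,0,0,0,1],[0.024,0.023,0.009,0,0,0,1],[0.018,0.018,0.007,0,0,0,1],[0,0,0,0,0,0,1]]])

```text
time: 8.15
eef_pos: [0.4326, 0.3258, 0.1217]
tcp_rot: [0.168, 0.986, -0.011, -0.021]
contact_force: [-0.3, -0.4, -1.7]
opening: 0.062
```

Run:
```python
from h import *
st=ctrl.get_state();print(st["eef_pos"],st["tcp_rot"],st["opening"])
plan([.45,.325,.035],down(71),1,mm=.03)
```

```text
[0.4326 0.3258 0.1217] [ 0.1677  0.9855 -0.0112 -0.0207] 0.0623036781679964
3 rows; shift in tool axes [-0.0199  0.0075  0.0859] turn [-1.7 -2.1 -0.3]
[[-0.007,0.003,0.029,-0.6,-0.7,-0.1,1.0],[-0.006,0.002,0.029,-0.6,-0.7,-0.1,1.0],[-0.006,0.002,0.029,-0.6,-0.7,-0.1,1.0]]
```

Run:
```python
from h import *
plan([.45,.325,.045],R.from_quat([.1653,.9862,-.0001,.0129]),1,mm=.025)
```

```text
4 rows; shift in tool axes [-0.0195  0.0073  0.0759] turn [-1.9 -3.6 -0.3]
[[-0.005,0.002,0.019,-0.5,-0.9,-0.1,1.0],[-0.005,0.002,0.019,-0.5,-0.9,-0.1,1.0],[-0.004,0.001,0.019,-0.5,-0.9,-0.1,1.0],[-0.004,0.001,0.019,-0.5,-0.9,-0.1,1.0]]
```

Emit:
apply_moves(moves=[[[-0.005,0.002,0.019,-0.5,-0.9,-0.1,1],[-0.005,0.002,0.019,-0.5,-0.9,-0.1,1],[-0.004,0.001,0.019,-0.5,-0.9,-0.1,1],[-0.004,0.001,0.015,-0.5,-0.9,-0.1,1],[0,0,0,0,0,0,1],[0,0,0,0,0,0,1]]])

```text
time: 8.75
eef_pos: [0.4443, 0.3188, 0.0376]
tcp_rot: [0.163, 0.987, -0.005, 0.008]
contact_force: [0.2, 0.7, -0.8]
opening: 0.067
```

Run:
```python
from h import *
st=ctrl.get_state();print(st["eef_pos"],st["tcp_rot"],st["opening"],st["contact_force"])
plan([.45,.325,.022],R.from_quat([.1653,.9862,-.0001,.0129]),1,mm=.006)
c=ctrl.get_calibration("wrist");im=ctrl.read_camera("wrist")[:,:,::-1].copy();cv2.imwrite("pics/p1.png",im)
# model label position vs. at lift, to see slip: label centre in wrist image
m=cv2.inRange(cv2.cvtColor(im,cv2.COLOR_BGR2HSV),(0,0,120),(180,90,255));m[:,:200]=0;m[:, 320:]=0;m[:150]=0;m[290:]=0
for k in cv2.findContours(m,0,1)[0]:
    if cv2.contourArea(k)>300: print(cv2.minAreaRect(k))
```

```text
[0.4443 0.3188 0.0376] [ 0.1633  0.9865 -0.005   0.0076] 0.06674842609821645 [ 0.2027  0.6804 -0.7825]
3 rows; shift in tool axes [-0.0031  0.0079  0.0156] turn [-0.7 -0.5  0.2]
[[-0.001,0.003,0.005,-0.2,-0.2,0.1,1.0],[-0.001,0.003,0.005,-0.2,-0.2,0.1,1.0],[-0.001,0.003,0.005,-0.2,-0.2,0.1,1.0]]
((243.5, 219.5), (139.0, 87.0), 90.0)
```

Emit:
apply_moves(moves=[[[-0.001,0.002,0.005,-0.2,-0.2,0,1],[-0.001,0.002,0.005,-0.2,-0.2,0,1],[-0.001,0.002,0.004,-0.2,0,0,1],[0,0,0,0,0,0,1]]])

```text
time: 9.2
eef_pos: [0.4514, 0.3241, 0.025]
tcp_rot: [0.163, 0.986, 0.001, 0.014]
contact_force: [-0.5, -0.4, -2.3]
opening: 0.064
```

Emit:
apply_moves(moves=[[[0,0,0.002,-0.1,-0.1,0,1],[0,0,0.001,0,0,0,1]]])

```text
time: 9.4
eef_pos: [0.452, 0.3245, 0.0223]
tcp_rot: [0.163, 0.986, 0.002, 0.015]
contact_force: [-0.1, 0.1, -2.5]
opening: 0.063
```

Emit:
apply_moves(moves=[[[0,0,0.002,0,0,0,1],[0,0,0.001,0,0,0,1],[0,0,0,0,0,0,1]]])

```text
time: 9.7
eef_pos: [0.4521, 0.3245, 0.0192]
tcp_rot: [0.163, 0.986, 0.002, 0.015]
contact_force: [0.4, 0.2, -2.1]
opening: 0.068
```

Emit:
apply_moves(moves=[[[0,0,0.002,0,0,0,1],[0,0,0,0,0,0,1]]])

```text
time: 9.9
eef_pos: [0.4521, 0.3245, 0.0171]
tcp_rot: [0.163, 0.986, 0.002, 0.015]
contact_force: [1.2, 0.1, -2.4]
opening: 0.061
```

Emit:
apply_moves(moves=[[[0,0,0.001,0,0,0,1],[0,0,0.001,0,0,0,1]]])

```text
time: 10.1
eef_pos: [0.4527, 0.3249, 0.016]
tcp_rot: [0.163, 0.986, 0.002, 0.016]
contact_force: [-2.5, -0.5, 5.5]
opening: 0.066
```

Emit:
apply_moves(moves=[[[0,0,0.001,0,0,0,1],[0,0,0.001,0,0,0,1]]])

```text
time: 10.3
eef_pos: [0.4526, 0.3249, 0.016]
tcp_rot: [0.163, 0.986, 0.002, 0.015]
contact_force: [-3.1, -1.3, 5.5]
opening: 0.063
```

Emit:
apply_moves(moves=[[[0,0,0,0,0,0,0.4],[0,0,0,0,0,0,0.2],[0,0,0,0,0,0,0],[0,0,0,0,0,0,-0.2],[0,0,0,0,0,0,-0.2],[0,0,0,0,0,0,-0.2],[0,0,-0.02,0,0,0,-0.2],[0,0,-0.04,0,0,0,-0.2],[0,0,-0.045,0,0,0,-0.2],[0,0,-0.045,0,0,0,-0.2],[0,0,-0.045,0,0,0,-0.2],[0,0,0,0,0,0,-0.2]]])

```text
time: 11.5
eef_pos: [0.4459, 0.3245, 0.216]
tcp_rot: [0.163, 0.986, 0.001, 0.014]
contact_force: [0.2, -0.1, 0.4]
opening: 0.601
```

Run:
```python
from h import *
st=ctrl.get_state();print(st["eef_pos"],st["tcp_rot"],st["opening"],st["contact_force"])
plan([.53,.15,.30],down(77),1,mm=.04)
t=ctrl.read_camera("top")[:,:,::-1].copy();cv2.imwrite("pics/t2.png",t)
g=cv2.cvtColor(t,cv2.COLOR_BGR2GRAY);h=cv2.cvtColor(t,cv2.COLOR_BGR2HSV)
# button
y=cv2.inRange(h,(15,120,60),(32,255,255));M=np.zeros_like(y);q=proj(CAL["top"],box([.06,.12,.099]))[0].astype(int);M[q[1]-15:q[1]+15,q[0]-15:q[0]+15]=y[q[1]-15:q[1]+15,q[0]-15:q[0]+15]
k=max(cv2.findContours(M,0,1)[0],key=cv2.contourArea);r=cv2.minEnclosingCircle(k);print(q,r,onplane(CAL["top"],[r[0]],.099),box([.06,.12,.099]))
```

```text
[0.4459 0.3245 0.216 ] [0.1632 0.9865 0.0008 0.0139] 0.6011553281800832 [ 0.172  -0.0956  0.3737]
6 rows; shift in tool axes [-0.1381 -0.1376 -0.0811] turn [ 0.3  1.6 -5.8]
[[-0.023,-0.023,-0.014,0.0,0.3,-1.0,1.0],[-0.023,-0.023,-0.014,0.0,0.3,-1.0,1.0],[-0.022,-0.024,-0.014,0.0,0.3,-1.0,1.0],[-0.022,-0.024,-0.014,0.0,0.3,-1.0,1.0],[-0.021,-0.024,-0.014,0.0,0.3,-1.0,1.0],[-0.021,-0.025,-0.014,0.0,0.3,-1.0,1.0]]
[330 241] ((332.0789489746094, 240.6052703857422), 7.681521892547607) [[0.6325 0.001  0.099 ]] [[0.6308 0.0041 0.099 ]]
```

Emit:
apply_moves(moves=[[[-0.023,-0.023,-0.014,0,0.3,-1,1],[-0.023,-0.023,-0.014,0,0.3,-1,1],[-0.022,-0.024,-0.014,0,0.3,-1,1],[-0.022,-0.024,-0.014,0,0.3,-1,1],[-0.021,-0.024,-0.014,0,0.3,-1,1],[-0.021,-0.025,-0.014,0,0.3,-1,1],[0,0,0,0,0,0,1]]])

```text
time: 12.25
eef_pos: [0.5282, 0.143, 0.2857]
tcp_rot: [0.107, 0.994, -0.002, -0.015]
contact_force: [-0.9, -0.3, -0.1]
opening: -0.002
```

Run:
```python
from h import *
plan([.632,.002,.2],down(77),1,mm=.035)
t=ctrl.read_camera("top")[:,:,::-1].copy();cv2.imwrite("pics/t3.png",t);s=ctrl.read_camera("scene")[:,:,::-1].copy()
a=cv2.resize(cv2.convertScaleAbs(t[250:390,130:330],alpha=2),(400,280));b=cv2.resize(cv2.convertScaleAbs(s[120:260,250:450],alpha=2),(400,280));cv2.imwrite("pics/v11.png",cv2.hconcat([a,b]))
```

```text
6 rows; shift in tool axes [-0.1339 -0.1149  0.0828] turn [-0.5 -1.6  0.7]
[[-0.022,-0.019,0.014,-0.1,-0.3,0.1,1.0],[-0.022,-0.019,0.014,-0.1,-0.3,0.1,1.0],[-0.022,-0.019,0.014,-0.1,-0.3,0.1,1.0],[-0.022,-0.019,0.014,-0.1,-0.3,0.1,1.0],[-0.022,-0.019,0.014,-0.1,-0.3,0.1,1.0],[-0.022,-0.019,0.014,-0.1,-0.3,0.1,1.0]]
```

View pics/v11.png

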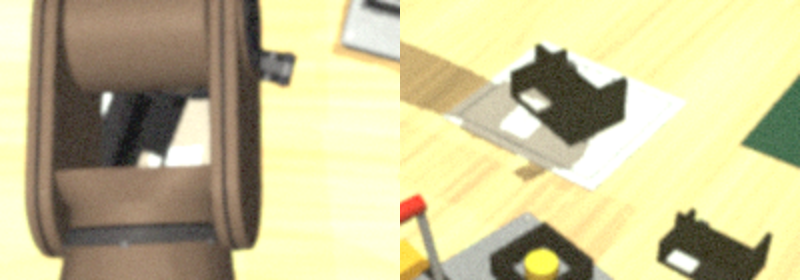

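Emit:
apply_moves(moves=[[[-0.022,-0.019,0.014,-0.1,-0.3,0.1,1],[-0.022,-0.019,0.014,-0.1,-0.3,0.1,1],[-0.022,-0.019,0.014,-0.1,-0.3,0.1,1],[-0.022,-0.019,0.014,-0.1,-0.3,0.1,1],[-0.022,-0.019,0.014,-0.1,-0.3,0.1,1],[-0.022,-0.019,0.014,-0.1,-0.3,0.1,1],[0,0,0,0,0,0,1]]])

```text
time: 13.05
eef_pos: [0.6235, 0.0137, 0.181]
tcp_rot: [0.105, 0.994, 0.004, -0.009]
contact_force: [-0.8, 0.7, -0.7]
opening: 0.001
```

Run:
```python
from h import *
plan([.632,.002,.13],down(77),1,mm=.02)
```

```text
3 rows; shift in tool axes [-0.0117 -0.0099  0.0507] turn [ 0.3 -1.1  0.9]
[[-0.004,-0.003,0.017,0.1,-0.4,0.3,1.0],[-0.004,-0.003,0.017,0.1,-0.4,0.3,1.0],[-0.004,-0.003,0.017,0.1,-0.4,0.3,1.0]]
```

Emit:
apply_moves(moves=[[[-0.004,-0.003,0.014,0.1,-0.4,0.3,1],[-0.004,-0.003,0.014,0.1,-0.4,0.3,1],[-0.003,-0.003,0.012,0.1,-0.4,0.3,1],[0,0,0,0,0,0,1],[0,0,0,0,0,0,1]]])

```text
time: 13.55
eef_pos: [0.6273, 0.0105, 0.1348]
tcp_rot: [0.11, 0.994, 0.001, -0.004]
contact_force: [1.0, -0.1, 0.3]
opening: -0.003
```

Run:
```python
from h import *
st=ctrl.get_state();print(st["contact_force"]);plan([.632,.002,.105],down(77),1,mm=.008)
# visible fingertip vs predicted in scene camera
s=ctrl.read_camera("scene")[:,:,::-1].copy();cv2.imwrite("pics/s5.png",s);print(proj(CAL["scene"],[st["eef_pos"],st["eef_pos"]+[0,0,.019]]))
```

```text
[ 1.0368 -0.1081  0.3481]
4 rows; shift in tool axes [-0.0067 -0.0073  0.0297] turn [ 0.1 -0.5  0.3]
[[-0.002,-0.002,0.007,0.0,-0.1,0.1,1.0],[-0.002,-0.002,0.007,0.0,-0.1,0.1,1.0],[-0.002,-0.002,0.007,0.0,-0.1,0.1,1.0],[-0.002,-0.002,0.007,0.0,-0.1,0.1,1.0]]
[[320.4873 233.2883]
 [320.4367 226.1301]]
```

Emit:
apply_moves(moves=[[[-0.004,-0.005,0.004,0,-0.2,0.1,1],[-0.003,-0.003,0.006,0,-0.2,0.1,1],[-0.002,-0.002,0.006,0,0,0.1,1],[0,0,0.006,0,0,0,1],[0,0,0,0,0,0,1]]])

```text
time: 14.1
eef_pos: [0.6355, -0.002, 0.1134]
tcp_rot: [0.113, 0.994, 0.001, 0.002]
contact_force: [-0.7, -1.3, 0.2]
opening: -0.002
```

Emit:
apply_moves(moves=[[[0,0,0.004,0,0,0,1],[0,0,0.004,0,0,0,1],[0,0,0,0,0,0,1]]])

```text
time: 14.4
eef_pos: [0.6355, -0.002, 0.1045]
tcp_rot: [0.113, 0.994, 0.001, 0.002]
contact_force: [-0.6, -0.1, -1.2]
opening: 0.001
```

Emit:
apply_moves(moves=[[[0.002,0.003,0.004,0,0,0,1],[0,0,0.003,0,0,0,1],[0,0,0,0,0,0,1]]])

```text
time: 14.7
eef_pos: [0.6342, 0.0018, 0.0971]
tcp_rot: [0.113, 0.994, 0.001, 0.002]
contact_force: [-0.6, 0.2, 0.2]
opening: 0.0
```

Emit:
apply_moves(moves=[[[0,0,0.003,0,0,0,1],[0,0,0.003,0,0,0,1],[0,0,0,0,0,0,1]]])

```text
time: 15.0
eef_pos: [0.6343, 0.002, 0.0907]
tcp_rot: [0.113, 0.994, 0.001, 0.002]
contact_force: [0.8, 0.3, -0.8]
opening: -0.002
```

Emit:
apply_moves(moves=[[[0,0,0.003,0,0,0,1],[0,0,0.003,0,0,0,1],[0,0,0.003,0,0,0,1]]])

```text
time: 15.3
eef_pos: [0.6348, 0.0018, 0.0817]
tcp_rot: [0.113, 0.994, 0.001, 0.002]
contact_force: [-0.0, 0.1, 0.4]
opening: -0.003
```

Emit:
apply_moves(moves=[[[0,0,0.003,0,0,0,1],[0,0,0.003,0,0,0,1],[0,0,0,0,0,0,1]]])

```text
time: 15.6
eef_pos: [0.6343, 0.0019, 0.0743]
tcp_rot: [0.113, 0.994, 0.001, 0.002]
contact_force: [-0.4, -0.3, -0.1]
opening: 0.001
```

Emit:
apply_moves(moves=[[[0,0,0.003,0,0,0,1],[0,0,0.003,0,0,0,1],[0,0,0.002,0,0,0,1]]])

```text
time: 15.9
eef_pos: [0.6347, 0.0018, 0.0661]
tcp_rot: [0.113, 0.994, 0.001, 0.002]
contact_force: [-0.3, -0.7, -0.3]
opening: 0.002
```

Emit:
apply_moves(moves=[[[0,0,0.002,0,0,0,1],[0,0,0.002,0,0,0,1]]])

```text
time: 16.1
eef_pos: [0.6347, 0.0018, 0.0617]
tcp_rot: [0.113, 0.994, 0.001, 0.002]
contact_force: [0.2, 0.1, 0.1]
opening: -0.001
```

Emit:
apply_moves(moves=[[[0,0,0.002,0,0,0,1],[0,0,0.002,0,0,0,1]]])

```text
time: 16.3
eef_pos: [0.6349, 0.0019, 0.0589]
tcp_rot: [0.113, 0.994, 0.001, 0.002]
contact_force: [-3.1, -0.3, 5.7]
opening: -0.002
```

Emit:
apply_moves(moves=[[[0,0,0.003,0,0,0,1],[0,0,0.003,0,0,0,1]]])

```text
time: 16.5
eef_pos: [0.635, 0.0019, 0.0543]
tcp_rot: [0.113, 0.994, 0.001, 0.002]
contact_force: [-2.3, -0.2, 4.4]
opening: 0.0
```

Emit:
apply_moves(moves=[[[0,0,0.003,0,0,0,1],[0,0,0.002,0,0,0,1]]])

```text
time: 16.7
eef_pos: [0.635, 0.0019, 0.0506]
tcp_rot: [0.113, 0.994, 0.001, 0.001]
contact_force: [-5.0, 0.6, 12.5]
opening: -0.002
```

Emit:
apply_moves(moves=[[[0,0,0.002,0,0,0,1],[0,0,0.002,0,0,0,1]]])

```text
time: 16.9
eef_pos: [0.6349, 0.0018, 0.0505]
tcp_rot: [0.113, 0.994, 0.001, 0.0]
contact_force: [-6.0, 0.0, 12.6]
opening: -0.0
```

```bash
cat >> h.py <<'E'
def redbar():
    s=ctrl.read_camera("scene")[:,:,::-1];h=cv2.cvtColor(s,cv2.COLOR_BGR2HSV)
    m=cv2.inRange(h,(0,150,50),(8,255,255))|cv2.inRange(h,(172,150,50),(180,255,255));m[:190]=0;m[300:]=0;m[:,:170]=0;m[:,300:]=0
    k=max(cv2.findContours(m,0,1)[0],key=cv2.contourArea);r=cv2.minAreaRect(k);print("red",np.round(r[0],1),np.round(r[1],1))
    for a in(0,.4,.8,1.05,1.15,1.3):
        e=np.radians(76)-a;print(a,proj(CAL["scene"],box([-.11*np.cos(e),0,.055+.11*np.sin(e)]))[0].round(1),end=" ")
    print()
E
python3 - <<'E'
from h import *
redbar()
E
```

```text
red [224.  231.9] [ 8.1 45.6]
0 [240.5 232.1] 0.4 [229.6 228.5] 0.8 [223.4 232.9] 1.05 [222.3 239.1] 1.15 [222.4 242.1] 1.3 [223.1 247.2]
```

Emit:
apply_moves(moves=[[[0,0,-0.02,0,0,0,1],[0,0,-0.04,0,0,0,1],[0,0,-0.045,0,0,0,1],[0,0,-0.045,0,0,0,1],[0,0,0,0,0,0,1]]])

```text
time: 17.45
eef_pos: [0.6347, 0.0018, 0.2001]
tcp_rot: [0.113, 0.994, 0.001, -0.001]
contact_force: [0.4, -1.0, -0.1]
opening: -0.001
```

Run:
```python
from h import *
redbar();print(ctrl.get_state()["eef_pos"])
p=box([-.097,0,.15])[0];print(p);plan(p,down(-13.2),1,mm=.04)
```

```text
red [223.7 232.3] [ 7.9 45.5]
0 [240.5 232.1] 0.4 [229.6 228.5] 0.8 [223.4 232.9] 1.05 [222.3 239.1] 1.15 [222.4 242.1] 1.3 [223.1 247.2] 
[0.6328 0.0021 0.1963]
[ 0.4506 -0.0768  0.15  ]
12 rows; shift in tool axes [ 0.1595 -0.1178  0.0474] turn [-0.3 -0.4 90.2]
[[0.013,-0.01,0.004,0.0,0.0,7.5,1.0],[0.012,-0.011,0.004,0.0,0.0,7.5,1.0],[0.01,-0.013,0.004,0.0,0.0,7.5,1.0],[0.009,-0.014,0.004,0.0,0.0,7.5,1.0],[0.007,-0.015,0.004,0.0,0.0,7.5,1.0],[0.005,-0.016,0.004,0.0,0.0,7.5,1.0],[0.002,-0.016,0.004,0.0,0.0,7.5,1.0],[0.0,-0.017,0.004,0.0,0.0,7.5,1.0],[-0.002,-0.016,0.004,0.0,0.0,7.5,1.0],[-0.004,-0.016,0.004,0.0,0.0,7.5,1.0],[-0.006,-0.015,0.004,0.0,0.0,7.5,1.0],[-0.008,-0.014,0.004,0.0,0.0,7.5,1.0]]
```

Emit:
apply_moves(moves=[[[0.013,-0.01,0.004,0,0,7.5,1],[0.012,-0.011,0.004,0,0,7.5,1],[0.01,-0.013,0.004,0,0,7.5,1],[0.009,-0.014,0.004,0,0,7.5,1],[0.007,-0.015,0.004,0,0,7.5,1],[0.005,-0.016,0.004,0,0,7.5,1],[0.002,-0.016,0.004,0,0,7.5,1],[0,-0.017,0.004,0,0,7.5,1],[-0.002,-0.016,0.004,0,0,7.5,1],[-0.004,-0.016,0.004,0,0,7.5,1],[-0.006,-0.015,0.004,0,0,7.5,1],[-0.008,-0.014,0.004,0,0,7.5,1]]])

```text
time: 18.7
eef_pos: [0.4344, -0.0703, 0.1226]
tcp_rot: [0.802, 0.598, -0.009, -0.014]
contact_force: [0.1, 0.7, -0.3]
opening: 0.004
```

Run:
```python
from h import *
print(ctrl.get_state()["eef_pos"],ctrl.get_state()["tcp_rot"])
p=box([-.097,0,.11])[0];print(p);plan(p,down(-13.2),1,mm=.015)
```

```text
[ 0.4344 -0.0703  0.1226] [ 0.8017  0.5975 -0.0089 -0.0138]
[ 0.4506 -0.0768  0.11  ]
2 rows; shift in tool axes [-0.0017  0.0177  0.012 ] turn [-1.9 -0.2 -3.4]
[[-0.001,0.009,0.006,-0.9,-0.1,-1.7,1.0],[-0.001,0.009,0.006,-0.9,-0.1,-1.7,1.0]]
```

Emit:
apply_moves(moves=[[[-0.001,0.009,0,-0.9,-0.1,-1.7,1],[-0.001,0.008,0,-0.9,-0.1,-1.7,1],[0,0,0,0,0,0,1],[0,0,0,0,0,0,1]]])

```text
time: 19.1
eef_pos: [0.4483, -0.0763, 0.116]
tcp_rot: [0.781, 0.624, -0.001, -0.003]
contact_force: [0.3, -0.4, -0.8]
opening: -0.002
```

Run:
```python
from h import *
st=ctrl.get_state();print(st["eef_pos"],st["tcp_rot"],(np.array(st["eef_pos"])-BO)@BR)
p=box([-.097,0,.085])[0];plan(p,down(-13.2),1,mm=.01)
```

```text
[ 0.4483 -0.0763  0.116 ] [ 0.7812  0.6243 -0.0013 -0.0027] [-0.0993 -0.      0.116 ]
4 rows; shift in tool axes [-0.      0.0025  0.0309] turn [-0.3 -0.1  0.5]
[[0.0,0.001,0.008,-0.1,0.0,0.1,1.0],[0.0,0.001,0.008,-0.1,0.0,0.1,1.0],[0.0,0.001,0.008,-0.1,0.0,0.1,1.0],[0.0,0.001,0.008,-0.1,0.0,0.1,1.0]]
```

Emit:
apply_moves(moves=[[[0,0,0.008,-0.1,0,0.1,1],[0,0,0.008,-0.1,0,0.1,1],[0,0,0.008,-0.1,0,0.1,1],[0,0,0.004,0,0,0,1]]])

```text
time: 19.5
eef_pos: [0.4489, -0.0758, 0.0853]
tcp_rot: [0.782, 0.623, 0.001, -0.001]
contact_force: [-0.2, -0.4, 0.9]
opening: -0.001
```

Emit:
apply_moves(moves=[[[0,0,0.004,0,0,0,1],[0,0,0.005,0,0,0,1],[0,0,0.005,0,0,0,1],[0,0,0.005,0,0,0,1]]])

```text
time: 19.9
eef_pos: [0.4487, -0.0757, 0.0647]
tcp_rot: [0.782, 0.623, 0.0, -0.001]
contact_force: [-0.1, 0.3, 0.6]
opening: 0.001
```

Run:
```python
from h import *
redbar();st=ctrl.get_state();print((st["eef_pos"]-BO)@BR,st["contact_force"])
```

```text
red [222.7 236.9] [ 8.5 44.3]
0 [240.5 232.1] 0.4 [229.6 228.5] 0.8 [223.4 232.9] 1.05 [222.3 239.1] 1.15 [222.4 242.1] 1.3 [223.1 247.2] 
[-0.0998  0.0008  0.0637] [0.1547 0.2485 0.1475]
```

Emit:
apply_moves(moves=[[[0,-0.001,0.005,0,0,0,1],[0,-0.001,0.006,0,0,0,1],[0,-0.001,0.006,0,0,0,1],[0,-0.001,0.006,0,0,0,1]]])

```text
time: 20.35
eef_pos: [0.4441, -0.0746, 0.0401]
tcp_rot: [0.782, 0.623, -0.0, -0.001]
contact_force: [-1.2, 0.6, 1.7]
opening: -0.001
```

Emit:
apply_moves(moves=[[[0,0,0.005,0,0,0,1],[0,0,0.004,0,0,0,1]]])

```text
time: 20.55
eef_pos: [0.4434, -0.0744, 0.0299]
tcp_rot: [0.782, 0.623, -0.0, -0.002]
contact_force: [-1.7, 0.9, 1.5]
opening: -0.001
```

Emit:
apply_moves(moves=[[[0,0,0.002,0,0,0,1],[0,0,0.002,0,0,0,1]]])

```text
time: 20.75
eef_pos: [0.4431, -0.0743, 0.0261]
tcp_rot: [0.782, 0.623, -0.001, -0.003]
contact_force: [-7.8, 2.6, 20.0]
opening: 0.003
```

Emit:
apply_moves(moves=[[[0,0,0.002,0,0,0,1],[0,0,0.001,0,0,0,1]]])

```text
time: 20.95
eef_pos: [0.4429, -0.0742, 0.0264]
tcp_rot: [0.782, 0.624, -0.003, -0.005]
contact_force: [-4.4, 2.0, 7.8]
opening: -0.002
```

Run:
```python
from h import *
redbar();st=ctrl.get_state();print((st["eef_pos"]-BO)@BR,st["contact_force"])
```

```text
red [223.5 247.9] [ 8.3 43.9]
0 [240.5 232.1] 0.4 [229.6 228.5] 0.8 [223.4 232.9] 1.05 [222.3 239.1] 1.15 [222.4 242.1] 1.3 [223.1 247.2] 
[-0.1049  0.0008  0.0263] [-6.238   1.7399 10.763 ]
```

Emit:
apply_moves(moves=[[[0,0,-0.02,0,0,0,1],[0,0,-0.03,0,0,0,1],[0,0,-0.03,0,0,0,1],[0,0,-0.03,0,0,0,0],[0,0,0,0,0,0,0],[0,0,0,0,0,0,-0.2]]])

```text
time: 21.6
eef_pos: [0.4459, -0.0751, 0.1392]
tcp_rot: [0.782, 0.623, -0.0, -0.002]
contact_force: [-0.2, -0.1, -0.8]
opening: 0.505
```

Run:
```python
from h import *
redbar();st=ctrl.get_state();print((st["eef_pos"]-BO)@BR,st["contact_force"],st["opening"])
s=ctrl.read_camera("scene")[:,:,::-1];h=cv2.cvtColor(s,cv2.COLOR_BGR2HSV);q=proj(CAL["scene"],box([[.06,.12,.099],[.06,.12,.089]]));print(q)
def btn(h):
    m=cv2.inRange(h,(15,120,60),(35,255,255));u,v=q[0].astype(int);M=np.zeros_like(m);M[v-14:v+14,u-16:u+16]=m[v-14:v+14,u-16:u+16]
    k=max(cv2.findContours(M,0,1)[0],key=cv2.contourArea);return cv2.boundingRect(k),cv2.contourArea(k),np.array(cv2.minEnclosingCircle(k)[0])
print(btn(h))
plan(box([-.0953,0,.05])[0],down(-13.2),-.3,mm=.015)
```

```text
red [223.1 233.8] [ 8.6 45.2]
0 [240.5 232.1] 0.4 [229.6 228.5] 0.8 [223.4 232.9] 1.05 [222.3 239.1] 1.15 [222.4 242.1] 1.3 [223.1 247.2] 
[-0.1016  0.0006  0.1394] [ 0.3063 -0.5162  0.7187] 0.5892302005491861
[[320.2183 248.8599]
 [320.2457 252.3515]]
((312, 244, 17, 18), 234.0, array([320.3744, 252.9136]))
6 rows; shift in tool axes [-0.0009  0.0073  0.0887] turn [-0.3 -0.1  0.3]
[[0.0,0.001,0.015,0.0,0.0,0.1,-0.3],[0.0,0.001,0.015,0.0,0.0,0.1,-0.3],[0.0,0.001,0.015,0.0,0.0,0.1,-0.3],[0.0,0.001,0.015,0.0,0.0,0.1,-0.3],[0.0,0.001,0.015,0.0,0.0,0.1,-0.3],[0.0,0.001,0.015,0.0,0.0,0.1,-0.3]]
```

Emit:
apply_moves(moves=[[[0,0.002,0.013,0,0,0,-0.3],[0,0.002,0.015,0,0,0,-0.3],[0,0.001,0.015,0,0,0,-0.3],[0,0.001,0.015,0,0,0,-0.3],[0,0,0.012,0,0,0,-0.3],[0,0,0.007,0,0,0,-0.3],[0,0,0,0,0,0,-0.3]]])

```text
time: 22.4
eef_pos: [0.4447, -0.0734, 0.0461]
tcp_rot: [0.782, 0.623, -0.005, -0.01]
contact_force: [0.3, -0.6, 0.7]
opening: 0.649
```

Run:
```python
from h import *
redbar();st=ctrl.get_state();print((st["eef_pos"]-BO)@BR,st["contact_force"],st["opening"])
```

```text
red [213.7 238.9] [ 8.5 23.7]
0 [240.5 232.1] 0.4 [229.6 228.5] 0.8 [223.4 232.9] 1.05 [222.3 239.1] 1.15 [222.4 242.1] 1.3 [223.1 247.2] 
[-0.1032  0.0019  0.0466] [-0.5378  0.244  -0.2959] 0.6496309557084475
```

Emit:
apply_moves(moves=[[[0,0.005,-0.006,-0.5,-0.2,0,-0.3],[0,0.003,-0.004,-0.4,-0.2,0,-0.3],[0,0,0,0,0,0,-0.3]]])

```text
time: 22.75
eef_pos: [0.4552, -0.0762, 0.0591]
tcp_rot: [0.782, 0.623, -0.001, 0.001]
contact_force: [-0.5, 0.2, 0.2]
opening: 0.651
```

Emit:
apply_moves(moves=[[[0,0,0,0,0,0,0.2],[0,0,0,0,0,0,0.5],[0,0,0,0,0,0,0.8],[0,0,0,0,0,0,0.8],[0,0,0,0,0,0,0.8],[0,0,0,0,0,0,0.8]]], force=25)

```text
time: 23.35
eef_pos: [0.4489, -0.0748, 0.0595]
tcp_rot: [0.782, 0.623, -0.007, -0.006]
contact_force: [-1.1, -0.9, -0.4]
opening: 0.223
```

Run:
```python
from h import *
redbar();st=ctrl.get_state();p=(st["eef_pos"]-BO)@BR;print(p,st["contact_force"],st["opening"],st["tcp_rot"])
```

```text
red [212.5 240.3] [ 9.2 20.5]
0 [240.5 232.1] 0.4 [229.6 228.5] 0.8 [223.4 232.9] 1.05 [222.3 239.1] 1.15 [222.4 242.1] 1.3 [223.1 247.2] 
[-0.0991  0.0016  0.0595] [-0.0024  1.479   0.0277] 0.22581728746849816 [ 0.7821  0.6231 -0.0066 -0.0056]
```

Emit:
apply_moves(moves=[[[0,0,0,0,0,0,0.1],[0,0,0,0,0,0,0.1],[0,0.001,0.006,0,0,0,0.1],[0,0.001,0.003,0,0,0,0.1],[0,0,0,0,0,0,0.5],[0,0,0,0,0,0,0.8],[0,0,0,0,0,0,0.8],[0,0,0,0,0,0,0.8],[0,0,0,0,0,0,0.8]]], force=40)

```text
time: 24.3
eef_pos: [0.4486, -0.0748, 0.0491]
tcp_rot: [0.782, 0.623, -0.009, -0.008]
contact_force: [-0.9, -0.3, 0.7]
opening: 0.215
```

```bash
cat > arc.py <<'E'
from h import *
redbar();st=ctrl.get_state();p=(st["eef_pos"]-BO)@BR;print(p,st["contact_force"],st["opening"],st["tcp_rot"])
# remaining arc: bar now at box x = p.x (pads centred on it)
x=np.clip(-p[0]/.11,-1,1);e=np.arccos(x);print("elev",np.degrees(e),"angle",np.radians(76)-e)
prev=None
rot=R.from_quat(st["tcp_rot"])
for a in np.append(np.arange(np.degrees(e),83,7),83):
    b=np.array([-.11*np.cos(np.radians(a)),0,.11*np.sin(np.radians(a))])
    if prev is not None: print(round(a,1),rot.inv().apply(BR@(b-prev)).round(4))
    prev=b
E
python3 arc.py
```

```text
red [212.3 239.6] [ 8.5 20.6]
0 [240.5 232.1] 0.4 [229.6 228.5] 0.8 [223.4 232.9] 1.05 [222.3 239.1] 1.15 [222.4 242.1] 1.3 [223.1 247.2] 
[-0.0994  0.0016  0.0491] [-1.4066 -0.1032  1.9517] 0.2189910506222172 [ 0.7822  0.6229 -0.0088 -0.0084]
elev 25.416252979886437 angle 0.882852933496852
32.4 [-0.0001  0.0062 -0.0119]
39.4 [-0.0001  0.0076 -0.0111]
46.4 [-0.0001  0.0089 -0.0101]
53.4 [-0.0001  0.0101 -0.0089]
60.4 [-0.0001  0.0111 -0.0076]
67.4 [-0.0001  0.0119 -0.0062]
74.4 [-0.0001  0.0126 -0.0047]
81.4 [-0.0001  0.0131 -0.0031]
83.0 [-0.      0.003  -0.0005]
```

Emit:
apply_moves(moves=[[[0,0.006,-0.012,0,0,0,0.8],[0,0.007,-0.011,0,0,0,0.8],[0,0.009,-0.01,0,0,0,0.8],[0,0,0,0,0,0,0.8]]])

```text
time: 24.75
eef_pos: [0.4685, -0.0799, 0.0816]
tcp_rot: [0.782, 0.623, -0.013, -0.012]
contact_force: [-0.6, -1.7, -2.6]
opening: 0.217
```

```bash
python3 arc.py
```

```text
red [215.8 234.6] [ 8.9 21.5]
0 [240.5 232.1] 0.4 [229.6 228.5] 0.8 [223.4 232.9] 1.05 [222.3 239.1] 1.15 [222.4 242.1] 1.3 [223.1 247.2] 
[-0.0794  0.0012  0.081 ] [-2.6257 -0.665   1.3323] 0.21978023575748992 [ 0.7821  0.623  -0.0129 -0.0125]
elev 43.82809993787816 angle 0.5615055827065945
50.8 [-0.0001  0.0095 -0.0094]
57.8 [-0.0001  0.0106 -0.0082]
64.8 [-0.0001  0.0115 -0.0069]
71.8 [-0.0001  0.0123 -0.0054]
78.8 [-0.0001  0.0129 -0.0039]
83.0 [-0.      0.0079 -0.0015]
```

Emit:
apply_moves(moves=[[[0,0.009,-0.009,-0.3,0,0,0.8],[0,0.01,-0.008,-0.3,0,0,0.8],[0,0.011,-0.007,-0.3,0,0,0.8],[0,0,0,0,0,0,0.8]]])

```text
time: 25.2
eef_pos: [0.4919, -0.0859, 0.1026]
tcp_rot: [0.781, 0.624, -0.015, -0.014]
contact_force: [-1.8, -0.7, -1.2]
opening: 0.218
```

```bash
python3 arc.py
```

```text
red [221.2 234.4] [ 9.8 21.5]
0 [240.5 232.1] 0.4 [229.6 228.5] 0.8 [223.4 232.9] 1.05 [222.3 239.1] 1.15 [222.4 242.1] 1.3 [223.1 247.2] 
[-0.0551  0.0007  0.1023] [-3.0362 -0.1488  2.5753] 0.21728446669920168 [ 0.7814  0.6237 -0.0154 -0.0137]
elev 59.92539871852155 angle 0.2805547183070989
66.9 [-0.0001  0.0118 -0.0065]
73.9 [-0.0001  0.0125 -0.005 ]
80.9 [-0.0001  0.013  -0.0035]
83.0 [-0.      0.0039 -0.0007]
```

Emit:
apply_moves(moves=[[[0,0.011,-0.006,-0.2,0,0,0.8],[0,0.012,-0.005,-0.2,0,0,0.8],[0,0.007,-0.002,0,0,0,0.8],[0,0,0,0,0,0,0.8]]])

```text
time: 25.65
eef_pos: [0.5158, -0.092, 0.115]
tcp_rot: [0.781, 0.624, -0.02, -0.017]
contact_force: [-1.4, -1.1, -1.6]
opening: 0.218
```

```bash
python3 arc.py
```

```text
red [228.5 237.8] [ 9.8 23. ]
0 [240.5 232.1] 0.4 [229.6 228.5] 0.8 [223.4 232.9] 1.05 [222.3 239.1] 1.15 [222.4 242.1] 1.3 [223.1 247.2] 
[-0.0301  0.0002  0.1149] [-2.3523 -0.9947  1.4396] 0.21546085539166235 [ 0.7809  0.6241 -0.0195 -0.0166]
elev 74.11657888812952 angle 0.032871899603712285
81.1 [-0.0001  0.013  -0.0035]
83.0 [-0.      0.0036 -0.0007]
```

Emit:
apply_moves(moves=[[[0,0.007,-0.002,0,0,0,0.8],[0,0.006,-0.001,0,0,0,0.8],[0,0,0,0,0,0,0.8]]])

```text
time: 26.0
eef_pos: [0.5253, -0.0945, 0.118]
tcp_rot: [0.781, 0.624, -0.023, -0.02]
contact_force: [-2.5, -0.5, -0.1]
opening: 0.214
```

Emit:
apply_moves(moves=[[[0,0.004,-0.0005,0,0,0,0.8],[0,0.003,0,0,0,0,0.8]]])

```text
time: 26.2
eef_pos: [0.5296, -0.0956, 0.1188]
tcp_rot: [0.78, 0.624, -0.025, -0.022]
contact_force: [-6.6, -0.8, 7.7]
opening: 0.219
```

```bash
python3 arc.py
```

```text
red [232.6 241. ] [ 9.8 23.5]
0 [240.5 232.1] 0.4 [229.6 228.5] 0.8 [223.4 232.9] 1.05 [222.3 239.1] 1.15 [222.4 242.1] 1.3 [223.1 247.2] 
[-0.0157 -0.0002  0.1189] [-7.553  -1.797   6.7584] 0.2176542617762834 [ 0.7804  0.6244 -0.0253 -0.0222]
elev 81.81348337815609 angle -0.10146442595878624
83.0 [-0.      0.0022 -0.0004]
```

Emit:
apply_moves(moves=[[[0,0.004,0,0,0,0,0.8],[0,0.003,0,0,0,0,0.8]]])

```text
time: 26.45
eef_pos: [0.5292, -0.0954, 0.1187]
tcp_rot: [0.78, 0.624, -0.032, -0.03]
contact_force: [-12.4, 0.4, 8.3]
opening: 0.213
```

Emit:
apply_moves(moves=[[[0,0,0,0,0,0,0.2],[0,0,0,0,0,0,0],[0,0,0,0,0,0,-0.2],[0,0,0,0,0,0,-0.3],[0,0,0,0,0,0,-0.3],[0,0,0,0,0,0,-0.3]]])

```text
time: 27.05
eef_pos: [0.5323, -0.0946, 0.1187]
tcp_rot: [0.779, 0.626, -0.028, -0.026]
contact_force: [-0.6, 0.1, -1.1]
opening: 0.654
```

```bash
python3 arc.py
```

```text
red [233.1 235.5] [ 9.6 34.3]
0 [240.5 232.1] 0.4 [229.6 228.5] 0.8 [223.4 232.9] 1.05 [222.3 239.1] 1.15 [222.4 242.1] 1.3 [223.1 247.2] 
[-0.0134  0.0013  0.1187] [ 0.216  -0.2837 -0.2601] 0.6486329540270309 [ 0.7793  0.6255 -0.0277 -0.0265]
elev 83.00380108488467 angle -0.1222393890859883
```

Emit:
apply_moves(moves=[[[0,0,0,0,0,0,-0.7],[0,0,0,0,0,0,-0.7],[0,0,0,0,0,0,-0.7]]])

```text
time: 27.4
eef_pos: [0.5328, -0.0948, 0.119]
tcp_rot: [0.779, 0.626, -0.027, -0.026]
contact_force: [0.1, 0.3, 0.2]
opening: 0.852
```

Run:
```python
from h import *
st=ctrl.get_state();r=R.from_quat(st["tcp_rot"]);print((st["eef_pos"]-BO)@BR,r.as_matrix()[:,2]@BR,st["contact_force"])
p=(st["eef_pos"]-BO)@BR
plan(box([p[0]-.004,0,p[2]+.10])[0],r,-.7,mm=.025)
```

```text
[-0.0128  0.0014  0.119 ] [-0.0744 -0.0109 -0.9972] [0.0879 0.2736 0.1918]
5 rows; shift in tool axes [-0.0023 -0.0115 -0.0994] turn [0. 0. 0.]
[[0.0,-0.002,-0.02,0.0,0.0,0.0,-0.7],[0.0,-0.002,-0.02,0.0,0.0,0.0,-0.7],[0.0,-0.002,-0.02,0.0,0.0,0.0,-0.7],[0.0,-0.002,-0.02,0.0,0.0,0.0,-0.7],[0.0,-0.002,-0.02,0.0,0.0,0.0,-0.7]]
```

Emit:
apply_moves(moves=[[[0,-0.004,-0.015,0,0,0,-0.7],[0,-0.003,-0.02,0,0,0,-0.7],[0,-0.002,-0.025,0,0,0,-0.7],[0,-0.002,-0.03,0,0,0,-0.7],[0,0,-0.03,0,0,0,-0.7],[0,0,-0.03,0,0,0,-0.7],[0,0,0,0,0,0,-0.7]]])

```text
time: 28.1
eef_pos: [0.532, -0.0928, 0.2811]
tcp_rot: [0.779, 0.626, -0.027, -0.025]
contact_force: [1.2, 0.6, 1.1]
opening: 0.849
```

Run:
```python
from h import *
redbar();st=ctrl.get_state();print(st["eef_pos"],st["contact_force"])
```

```text
red [239.7 231.5] [ 9.4 48.4]
0 [240.5 232.1] 0.4 [229.6 228.5] 0.8 [223.4 232.9] 1.05 [222.3 239.1] 1.15 [222.4 242.1] 1.3 [223.1 247.2] 
[ 0.5311 -0.0925  0.2787] [-0.0893 -0.7978 -0.2959]
```

Run:
```python
from h import *
s=ctrl.read_camera("scene")[:,:,::-1].copy();cv2.imwrite("pics/end.png",s);s0=cv2.imread("pics/scene0.png")
h=cv2.cvtColor(s,cv2.COLOR_BGR2HSV);m=cv2.inRange(h,(15,120,60),(35,255,255));M=np.zeros_like(m);M[235:267,304:338]=m[235:267,304:338];k=max(cv2.findContours(M,0,1)[0],key=cv2.contourArea);print("btn",cv2.boundingRect(k),cv2.contourArea(k))
for n,(x0,y0,x1,y1) in dict(tape=(148,288,204,335),tin=(195,305,240,362),off=(270,335,366,398)).items():
    print(n,cv2.phaseCorrelate(*[cv2.cvtColor(i[y0:y1,x0:x1],6).astype(np.float32) for i in(s0,s)]))
cv2.imwrite("pics/endc.png",cv2.resize(cv2.convertScaleAbs(s[130:400,140:460],alpha=1.9),(711,600),interpolation=cv2.INTER_CUBIC))
```

```text
btn (312, 244, 17, 21) 247.0
tape ((-0.027753140972627932, 0.06871746173811744), 0.9902779499689738)
tin ((0.4745530972695775, 0.003406935853604409), 0.9582218156037507)
off ((0.09090470284304786, -0.011980640329518621), 1.008358061934511)
```

View pics/endc.png

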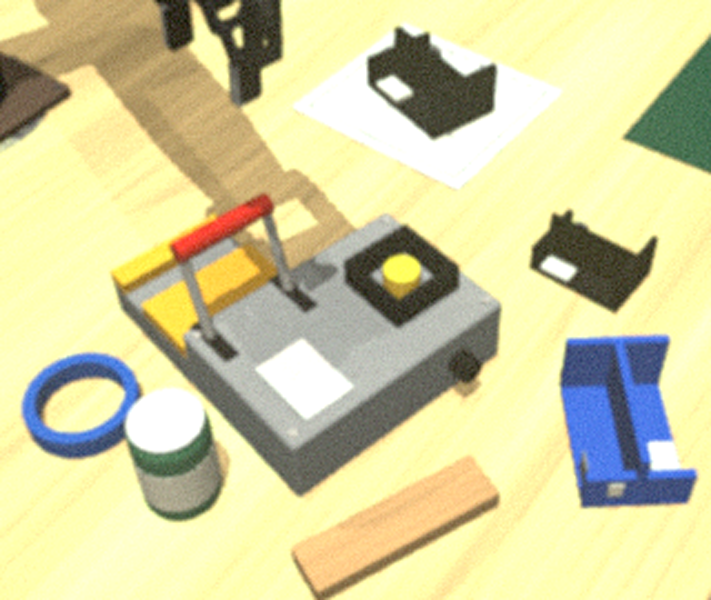

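```bash
python3 -c "
from plant import ctrl
print(ctrl.sign_off())"
```

```text
the job is handed in; nothing more can be done
None
```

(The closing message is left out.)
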